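Scraper from the draining sleeve into its utensil holder

TASK

The lilac scraper has drained: draw it out of the slanted steel sleeve and put it away, handle end down, through the ring of the empty lilac holder so that it stands in the white cup below. Lower it almost to the bottom of the cup before you let go, do not let it fall in, and leave everything else on the worktop where it is.

Things in the scene. Friction and masses are not known exactly. Their poses are not given: they have to be found in the camera images.
- scraper: Rigid kitchen scraper, 190 mm long, 110 g: flat steel handle, section 18 mm (x) by 14 mm (y), then from 125 mm on a lilac blade 46 mm wide (x), 12 mm thick (y), 65 mm long; collar at 114 to 128 mm. Origin: centre of the handle's free end; z along the handle to the blade. At the start it leans 35 degrees in the sleeve, blade up, y level, lowest 100 mm of handle inside.
- scraper_blade (a point): Point on the scraper's axis 158 mm from the handle's end: middle of the blade. Same axes as the scraper.
- scraper_neck (a point): Point on the scraper's axis 90 mm from the handle's end, which is level with the ring plate when it stands in the holder. Same axes as the scraper.
- drainer: Fixed stand, black base 150 x 80 x 8 mm (x from -50 to +100 mm), with a square steel sleeve open at the top: inside 24 mm (x) by 20 mm (y), 100 mm deep, leaning 35 degrees from vertical towards the stand's -x, its mouth 110 mm above the worktop. Draw the scraper 110 mm along its own axis to free it. Origin: on the worktop below the sleeve's upper part; z up.
- holder: Fixed empty holder: lilac base 90 x 100 x 8 mm; on it a white ceramic cup, 46 mm across inside, floor 13 mm and rim 38 mm above the worktop; above it a lilac plate 60 x 94 x 8 mm, top face at 104 mm, with a 40 mm round hole, on two 8 mm posts at y = -42 and +42 mm. Origin: on the worktop under the centre of cup and hole; z up.
- holder_ring (a point): Centre of the hole in the lilac plate, at its top face, 104 mm above the worktop.
- spoon_holder: The same holder in grey, in use: a wooden spoon stands in it.
- spoon: Wooden spoon, 161 mm long, standing handle down in the grey holder, to be left there. Handle 16 mm thick, flat round head 46 mm across. Origin: the handle's end; z towards the head.
- mug: White mug, 80 mm across, 90 mm high, bystander. Origin: centre of its underside.
- spice_jar: Amber spice jar, 44 mm across, 75 mm high, bystander. Origin: centre of its underside.
- egg_timer: White egg timer, 60 mm across, 52 mm high, bystander. Origin: centre of its underside.
- salt_mill: Dark wooden salt mill, 54 mm across, 143 mm high, bystander. Origin: centre of its underside.
- soap_bottle: White bottle with red cap, 60 mm across, 170 mm high, bystander. Origin: centre of its underside.
- sugar_jar: Glass jar with black lid, 90 mm across, 110 mm high, bystander. Origin: centre of its underside.
There are look-alikes about, which are no part of the job. Several things have the shape of the scraper; the one meant has the colours described above.

How it is judged:
By the outcome, as a careful person would: the job done as asked, in the order asked, and still so for the second after the job is handed in, with the robot touching nothing.
It also fails if it takes over 42 s, if anything falls off the work surface, if the arm or the gripper's body presses on something with over 40 N, if the wrist force passes 120 N, or if a joint passes its speed limit or range.

ROBOT

A 6-joint arm with a two-finger parallel gripper is mounted at the origin on the work surface. World frame = base frame: x ahead of the robot, y to its left, z up, the work surface at z = 0. Lengths are in mm, angles in rad, forces in N, time in s.
With the tool pointing down it reaches from about 350 to 975 mm from the base axis. Payload 7.1 kg.
Tool frame: the origin (TCP) lies midway between the tips of the shut fingers; the grasp point (between the pads) lies 19 mm behind it; z points along the fingers, y is the line along which they close (so a half turn about z gives the same grasp; the last joint's range is limited). The gripper opens to 88 mm and grips with 3 to 60 N. Pads are 20 mm wide; open, the fingers measure 115 mm over their backs; the gripper's body (75 mm by 178 mm) begins 61 mm behind the grasp point.
Start: joints at [-0.019, 0.423, 1.63, -0, 1.089, -0.019], TCP at [624.984, 0.026, 222.675] pointing down, gripper open.
Joint ranges: [-3, 3], [-0.9, 2.11], [0.09, 2.58], [-1.31, 4.45], [0.11, 2.69], [-2.54, 2.54]. Speed limits (rad/s): [2.39, 2.39, 3.01, 3.14, 3.14, 3.14].

INTERFACE

Orientations are given as a rotation vector (axis times angle).
In Python, from workcell import get_obs, get_image, camera_params, close_job gives the robot as it stands.
- The arm moves only by the shell command python3 -m creep 'ROWS' [OPENING]. ROWS is a JSON object of lists of equal length, an entry for each row: "delta_pos": the shift along the tool's x, y, z in m, a list of three; "twist": the turn, a rotation vector about the tool's x, y, z in degrees, a list of three. A call has 1 to 20 rows; each row shifts and turns the commanded pose from where the row before left it, along the tool's axes as they then stand; what a row does not reach is not made up. A row lasts 1/12 s, in which the tool goes at most 41.7 mm and 7.16 degrees, less where a joint would pass 70% of its speed; a pose out of reach is approached as far as the arm can. A call with a gripper value outside its range is refused whole. OPENING is the opening, from 0 (shut) to 1 (fully open), set as the call begins (- or left out, the last holds). The fingers move at their own pace and stop on an object; the grip force is fixed at half the most. Time passes only in rows, so rows that do not move let the fingers close. It gives the time, the measured TCP pose, the force, the opening and the grip force at its end, in the units of the state.
- get_obs(): the state, without advancing time (a new reading comes with each control period).
- get_image(name): name is "scene" or "side" or "wrist"; returns (picture, depth): 480x640x3 uint8, red, green, blue; 480x640 float32, mm along the optical axis (not along the pixel's ray), 0 where there is no reading.
- camera_params(name): a dict with "camera_matrix" (3x3 intrinsics, pixels), "extrinsics" (4x4, takes a point from camera to world coordinates). Camera axes: x right, y down, z forward; pixel columns grow to the right and rows downward; lengths in mm; the calibration is good to about 2 mm. A picture is of the moment at which its call begins: read the wrist's pose just before it. camera_params takes no time and is no camera call; for the wrist camera it gives the pose at the moment of the call.
- close_job(): hands the job in; it is judged then, once.
The state is a dict: "t": time; "qpos": joint angles; "qvel": joint speeds; "joint_torque": joint torques, N m; "ee_pos": TCP position; "orientation": TCP orientation; "ft_force": force on the tool from outside, world axes, zero at the start; "moment": the same for the moment, N m; "width": finger opening in mm; "grasp_force": force on a finger pad.
Only numpy, scipy, OpenCV 4.12 (cv2) and the standard library are available. Lean on these libraries where they do the work, as an engineer would, in place of code of your own. Each camera call takes 0.05 s, during which the arm holds its last target. There are 200 camera calls.

## Working session

There is one attempt and no reset: what is moved stays moved. The work goes in short steps, Python scripts to look and compute and a shell command to move; the robot and the scene stay as the last step left them, time stands still between calls to the robot, and variables do not carry over. Pictures are saved under pics/ and viewed, at most 10 in all, crops included, and the job is handed in when it is done.

```bash
mkdir -p pics; ls
python3 - <<'E'
from workcell import *
import cv2,numpy as np
for n in("scene","side"):
    im,d=get_image(n); cv2.imwrite(f"pics/{n}0.png",im[...,::-1]); np.savez(f"pics/{n}0.npz",im=im,d=d,K=camera_params(n)["camera_matrix"],T=camera_params(n)["extrinsics"])
    print(n,camera_params(n))
o=get_obs();print(o)
E
```

```text
pics
scene {'camera_matrix': array([[505.95525043,   0.        , 315.55479601],
       [  0.        , 505.95525043, 246.34492111],
       [  0.        ,   0.        ,   1.        ]]), 'extrinsics': array([[-8.07387645e-01,  4.75266851e-01, -3.49637828e-01,
         9.86073421e+02],
       [ 5.90001112e-01,  6.55242598e-01, -4.71758228e-01,
         5.67292478e+02],
       [ 4.88655152e-03, -5.87178473e-01, -8.09442748e-01,
         1.05712695e+03],
       [ 0.00000000e+00,  0.00000000e+00,  0.00000000e+00,
         1.00000000e+00]])}
side {'camera_matrix': array([[543.86497221,   0.        , 312.94411026],
       [  0.        , 543.86497221, 236.85481887],
       [  0.        ,   0.        ,   1.        ]]), 'extrinsics': array([[ 7.15913310e-01, -4.82618690e-01,  5.04526840e-01,
        -1.84166834e+01],
       [-6.98121242e-01, -5.04902871e-01,  5.07641430e-01,
        -5.59743696e+02],
       [ 9.73980798e-03, -7.15648161e-01, -6.98393045e-01,
         9.19512473e+02],
       [ 0.00000000e+00,  0.00000000e+00,  0.00000000e+00,
         1.00000000e+00]])}
{'t': 0.1, 'qpos': array([-1.89964273e-02,  4.23754150e-01,  1.63059896e+00, -1.16394557e-05,
        1.08860967e+00, -1.90094662e-02]), 'qvel': array([ 0.00064339, -0.00010995, -0.00236469, -0.00013621, -0.00015326,
        0.00116407]), 'joint_torque': array([ 6.49496542e-04, -5.45618248e+01, -2.74323839e+01,  6.46709581e-02,
        1.88581715e-02,  1.54216096e-06]), 'ee_pos': array([6.24500134e+02, 3.42551549e-02, 2.21991589e+02]), 'orientation': array([-2.22072783e+00, -2.22076879e+00,  1.50383478e-03]), 'ft_force': array([-1.53646074, -0.38276682,  0.67180424]), 'moment': array([-0.00505361,  0.0137137 ,  0.03625225]), 'grasp_force': 0.0, 'width': 87.89227087466662}
```

View pics/scene0.png

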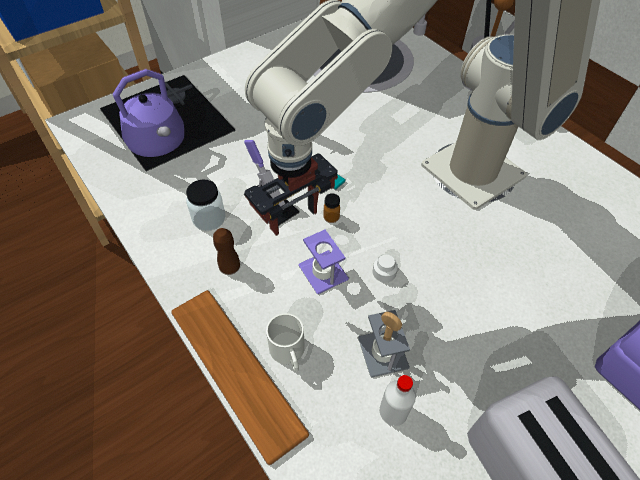

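View pics/side0.png

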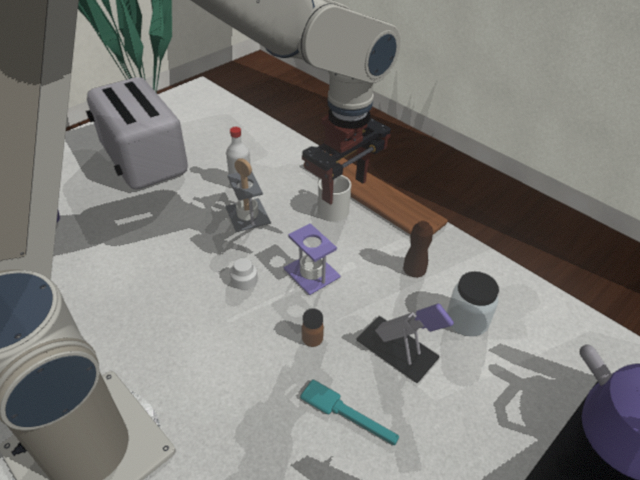

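The scene view shows a lilac blade at (253,152), the lilac holder at (323,262) and the grey holder with the spoon at (387,335). The side view shows the drainer at (400,345) with the lilac blade at (433,318), the lilac holder at (313,258) and a teal look-alike lying at (350,410). The candidates are the lilac scraper in the sleeve and the teal one on the worktop. The lilac one fits by colour and by being in the sleeve. I'll confirm it in an enlarged crop and measure from both views.

```bash
cat > h.py <<'E'
import numpy as np,cv2
def load(n):
    z=np.load(f"pics/{n}.npz"); im,d,K,T=z["im"],z["d"],z["K"],z["T"]
    v,u=np.mgrid[:480,:640]; P=np.stack([(u-K[0,2])*d/K[0,0],(v-K[1,2])*d/K[1,1],d],-1)@T[:3,:3].T+T[:3,3]
    P[d==0]=np.nan
    return im,P,K,T
def lilac(im):
    h=cv2.cvtColor(im,cv2.COLOR_RGB2HSV); return (h[...,0]>118)&(h[...,0]<145)&(h[...,1]>70)
def tri(p,q,a="scene0",b="side0"):
    A=[]
    for n,(u,v) in((a,p),(b,q)):
        _,_,K,T=load(n); M=K@np.linalg.inv(T)[:3]; A+=[u*M[2]-M[0],v*M[2]-M[1]]
    A=np.array(A); return np.linalg.lstsq(A[:,:3],-A[:,3],rcond=None)[0]
E
python3 - <<'E'
from h import *
from scipy import ndimage as N
for n in("scene0","side0"):
    im,P,K,T=load(n); L,k=N.label(lilac(im))
    for i in range(1,k+1):
        m=L==i
        if m.sum()<60: continue
        v,u=np.nonzero(m); p=P[m]; p=p[~np.isnan(p[:,0])]
        print(n,m.sum(),"px",u.mean().round(1),v.mean().round(1),u.min(),u.max(),v.min(),v.max(),"xyz",np.median(p,0).round(1),np.percentile(p,3,axis=0).round(),np.percentile(p,97,axis=0).round())
a=load("side0")[0][285:390,345:465]; b=load("scene0")[0][130:230,230:350]; c=load("scene0")[0][225:300,285:360]; d=load("side0")[0][220:295,275:350]
z=lambda x,w,h:cv2.resize(x,(w,h),interpolation=cv2.INTER_CUBIC)
o=np.vstack([np.hstack([z(a,400,350),z(b,400,350)]),np.hstack([z(c,400,250),z(d,400,250)])])
cv2.imwrite("pics/crop1.png",o[...,::-1])
E
```

```text
scene0 3724 px 148.7 118.9 113 184 69 156 xyz [ 704.4 -599.   126.4] [ 620. -671.   29.] [ 769. -555.  239.]
scene0 243 px 253.6 152.0 244 262 140 166 xyz [ 551.7 -286.6  158.9] [ 543. -317.  128.] [ 555. -263.  187.]
scene0 1397 px 322.9 261.8 299 348 230 293 xyz [571.6  40.6  99.2] [525. -20.   4.] [605.  74. 106.]
scene0 2174 px 623.4 364.7 595 639 321 408 xyz [237.4 604.1  81.8] [202. 571.  19.] [242. 669. 158.]
side0 644 px 312.3 242.0 289 335 225 260 xyz [558.8  20.2 103.6] [530. -19.  99.] [589.  69. 107.]
side0 421 px 316.3 280.4 291 339 265 293 xyz [538.3  -5.6   7.4] [516. -23.   4.] [597.  41.  11.]
side0 122 px 444.1 314.4 436 452 304 325 xyz [ 546.7 -311.5  178.6] [ 543. -327.  166.] [ 552. -295.  189.]
side0 4891 px 615.7 420.8 581 639 364 479 xyz [ 624.5 -601.7   98.3] [ 602. -661.   31.] [ 699. -560.  146.]
```

View pics/crop1.png

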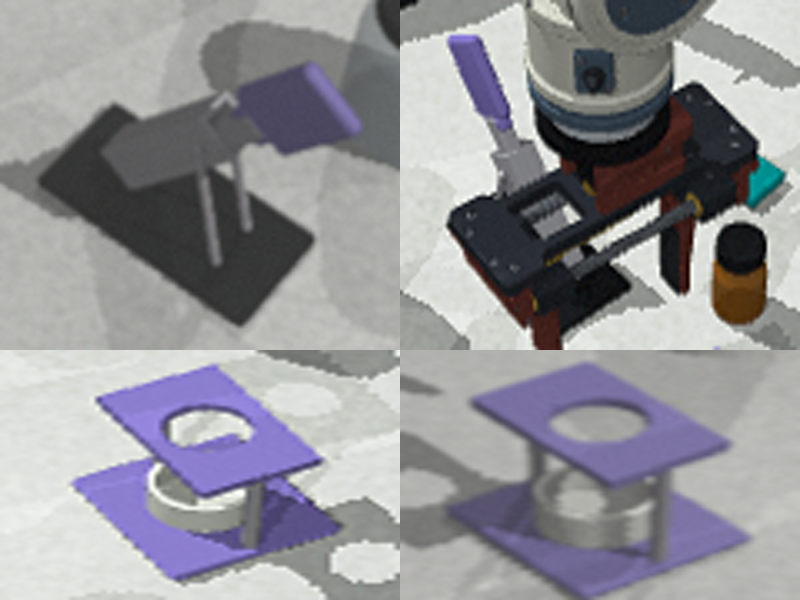

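The crop confirms it: the lilac blade stands in the sleeve, and the lilac holder is empty. Next I fit the drainer base, the blade and the ring plate.

Run:
```python
from h import *
def onplane(n,m,z):
    im,P,K,T=load(n); v,u=np.nonzero(m); r=np.stack([(u-K[0,2])/K[0,0],(v-K[1,2])/K[1,1],u*0+1],-1)@T[:3,:3].T
    return (T[:3,3]+r*((z-T[2,3])/r[:,2])[:,None])[:,:2]
def rect(n,m,z):
    m=m.astype(np.uint8); 
    q=onplane(n,m,z); r=cv2.minAreaRect(q.astype(np.float32)); return r
for n in("scene0","side0"):
    im,P,K,T=load(n); li=lilac(im); L=np.isfinite(P[...,0])
    box=(np.abs(P[...,0]-560)<90)&(np.abs(P[...,1]-25)<90)
    pl=li&box&(P[...,2]>92); r=rect(n,pl,104); print(n,"plate",r)
    # hole contour
    c,h=cv2.findContours(pl.astype(np.uint8),cv2.RETR_CCOMP,cv2.CHAIN_APPROX_NONE)
    for k in range(len(c)):
        if h[0][k][3]>=0 and len(c[k])>15:
            mm=np.zeros_like(li); mm[c[k][:,0,1],c[k][:,0,0]]=1; e=cv2.minEnclosingCircle(onplane(n,mm,104).astype(np.float32)); print(" hole",e)
    ba=li&box&(P[...,2]<20); print("  base",rect(n,ba,8))
    g=im.max(-1)<70; bx=(np.abs(P[...,0]-570)<160)&(np.abs(P[...,1]+230)<160)&(np.abs(P[...,2]-8)<6)&g
    if n=="side0": print("  drbase",bx.sum(),rect(n,bx,8),cv2.boxPoints(rect(n,bx,8)))
    h=cv2.cvtColor(im,cv2.COLOR_RGB2HSV)
    b=(h[...,0]>115)&(h[...,0]<148)&(h[...,1]>45)&(np.abs(P[...,0]-555)<60)&(np.abs(P[...,1]+290)<60)&(P[...,2]>110)
    p=P[b]; np.save(f"pics/bl_{n}.npy",p); print("  blade",len(p),p.mean(0).round(1)); 
    w,V=np.linalg.eigh(np.cov(p.T)); print(np.sqrt(w).round(1)); print(V.T.round(3))
```

```text
scene0 plate ((494.6919860839844, -72.59506225585938), (341.259521484375, 135.3114013671875), 68.88738250732422)
 hole ((562.6304321289062, 27.980649948120117), 21.537368774414062)
  base ((562.818359375, 27.871868133544922), (99.48787689208984, 89.47855377197266), 82.98431396484375)
  blade 254 [ 550.7 -287.1  157.7]
[ 2.7 12.6 20.6]
[[ 0.985  0.161  0.061]
 [-0.165  0.774  0.612]
 [ 0.051 -0.613  0.789]]
side0 plate ((559.5745239257812, 23.90212631225586), (93.79588317871094, 58.09130096435547), 82.708251953125)
 hole ((560.1448364257812, 24.820173263549805), 23.701416015625)
  base ((557.7595825195312, 12.702434539794922), (73.08931732177734, 85.20842742919922), 83.13680267333984)
  drbase 1935 ((617.6580810546875, -217.85101318359375), (260.8472900390625, 156.72308349609375), 14.80336856842041) [[ 471.5418   -175.414   ]
 [ 511.58502  -326.93518 ]
 [ 763.77435  -260.28802 ]
 [ 723.73114  -108.766846]]
  blade 643 [ 543.1 -296.3  158.8]
[ 2.  12.5 19.9]
[[ 0.995  0.092 -0.044]
 [-0.046  0.792  0.609]
 [ 0.091 -0.604  0.792]]
```

```bash
cat >> h.py <<'E'
from scipy.spatial.transform import Rotation as Ro
def plan(Rg,pg):
    from workcell import get_obs
    o=get_obs(); R=Ro.from_rotvec(o["orientation"]).as_matrix(); dp=np.array(pg)-o["ee_pos"]
    print("t",round(o["t"],2),"pos",o["ee_pos"].round(1),"F",o["ft_force"].round(1),"w",round(o["width"],1),"shift old axes",(R.T@dp).round(1),"| turn deg",np.degrees(Ro.from_matrix(R.T@Rg).as_rotvec()).round(2),"| shift new axes",(Rg.T@dp).round(1))
def frame(a,yh):
    "tool frame with z=-a, y near yh"
    z=-np.array(a)/np.linalg.norm(a); y=np.array(yh)-z*np.dot(z,yh); y/=np.linalg.norm(y); return np.stack([np.cross(y,z),y,z],1)
def axis(az,tilt=35):
    az,t=np.radians([az,tilt]); return np.array([np.sin(t)*np.cos(az),np.sin(t)*np.sin(az),np.cos(t)])
E
python3 - <<'E'
from h import *
for n,pts in(("side0",dict(jar=(478,288),mill=(421,232),spice=(313,318),egg=(244,265),spoon=(244,170),mug=(334,185))),("scene0",dict(jar=(203,190),mill=(225,236),spice=(332,200),egg=(386,262),spoon=(392,320)))):
    P=load(n)[1]
    for k,(u,v) in pts.items(): print(n,k,P[v,u].round())
a=axis(-82.7); B=np.array([547,-292,158]); R=frame(a,[1,0,0]); print(a,R)
plan(R,B-19*a+110*a)
plan(R,B-19*a)
E
```

```text
side0 jar [ 701. -296.  108.]
side0 mill [ 726. -133.  131.]
side0 spice [ 435. -106.   75.]
side0 egg [440. 113.  50.]
side0 spoon [575. 266. 152.]
side0 mug [773. 164.  58.]
scene0 jar [ 703. -292.  110.]
scene0 mill [ 738. -115.  135.]
scene0 spice [ 440. -100.   73.]
scene0 egg [441. 117.  49.]
scene0 spoon [585. 281. 166.]
[ 0.07288127 -0.56892728  0.81915204] [[-6.93889390e-18  9.97340624e-01 -7.28812654e-02]
 [ 8.21336286e-01  4.15747028e-02  5.68927280e-01]
 [ 5.70444305e-01 -5.98600278e-02 -8.19152044e-01]]
t 0.1 pos [624.5   0.  222. ] F [-1.5 -0.4  0.7] w 87.9 shift old axes [-343.8  -70.9  -10.5] | turn deg [ 3.97 34.76 -1.29] | shift new axes [-276.4  -85.6 -199.1]
t 0.1 pos [624.5   0.  222. ] F [-1.5 -0.4  0.7] w 87.9 shift old axes [-281.2  -78.8   79.7] | turn deg [ 3.97 34.76 -1.29] | shift new axes [-276.4  -85.6  -89.1]
```

```bash
python3 -m creep '{"delta_pos":[[-0.01,0,-0.02],[-0.02,-0.005,-0.02],[-0.028,-0.006,-0.01],[-0.028,-0.006,-0.01],[-0.028,-0.006,0],[-0.028,-0.006,0],[-0.028,-0.006,0],[-0.028,-0.006,0],[-0.028,-0.006,0],[-0.028,-0.006,0],[-0.028,-0.006,0],[-0.028,-0.006,0],[-0.02,-0.004,0],[-0.014,-0.002,0],[0,0,0]],"twist":[[0,0,0],[0,0,0],[0,0,0],[0,0,0],[0,0,0],[0,0,0],[0,0,0],[0,0,0],[0,0,0],[0,0,0],[0,0,0],[0,0,0],[0,0,0],[0,0,0],[0,0,0]]}' 0.6
python3 - <<'E'
from h import *
a=axis(-82.7); B=np.array([547,-292,158]); R=frame(a,[.9919,.1271,0]); 
plan(R,B-19*a+110*a)
E
```

```text
t: 1.35
ee_pos: [553.3, -346.2, 282.2]
orientation: [-2.224, -2.219, 0.001]
ft_force: [-0.0, 0.5, -0.6]
width: 52.8
grasp_force: 0.0
t 1.35 pos [ 553.3 -346.2  282.2] F [-0.   0.5 -0.6] w 52.8 shift old axes [ 2.4  0.4 49.6] | turn deg [ 2.25 34.96 -7.22] | shift new axes [-26.5   0.6  42. ]
```

```bash
python3 -m creep '{"delta_pos":[[0,0,0],[0,0,0],[0,0,0],[0,0,0],[0,0,0],[0,0,0],[0,0,0],[-0.013,0,0.01],[-0.013,0,0.01],[0,0,0],[0,0,0]],"twist":[[0.2,3,-0.6],[0.35,5.5,-1.15],[0.35,5.5,-1.15],[0.35,5.5,-1.15],[0.35,5.5,-1.15],[0.35,5.5,-1.1],[0.3,4.5,-0.9],[0,0,0],[0,0,0],[0,0,0],[0,0,0]]}' 0.6
python3 - <<'E'
from h import *
from workcell import *
a=axis(-82.7); B=np.array([547,-292,158]); R=frame(a,[.9919,.1271,0]); 
plan(R,B-19*a)
c=camera_params("wrist"); im,d=get_image("wrist"); np.savez("pics/w1.npz",im=im,d=d,K=c["camera_matrix"],T=c["extrinsics"])
print(c["extrinsics"].round(2)); cv2.imwrite("pics/w1.png",im[...,::-1])
c=camera_params("scene"); im,d=get_image("scene"); np.savez("pics/scene1.npz",im=im,d=d,K=c["camera_matrix"],T=c["extrinsics"])
E
```

```text
t: 2.27
ee_pos: [555.0, -352.5, 249.9]
orientation: [-1.733, -1.974, -0.546]
ft_force: [0.1, -0.0, 0.2]
width: 52.8
grasp_force: 0.0
t 2.27 pos [ 555.  -352.5  249.9] F [ 0.1 -0.   0.2] w 52.8 shift old axes [ -3.    0.2 129.3] | turn deg [-0.19 -0.1   0.07] | shift new axes [ -2.8  -0.2 129.3]
[[ 9.9000e-01  1.2000e-01 -5.0000e-02  5.5947e+02]
 [ 1.3000e-01 -9.3000e-01  3.6000e-01 -3.9109e+02]
 [-0.0000e+00 -3.6000e-01 -9.3000e-01  4.2174e+02]
 [ 0.0000e+00  0.0000e+00  0.0000e+00  1.0000e+00]]
```

View pics/w1.png

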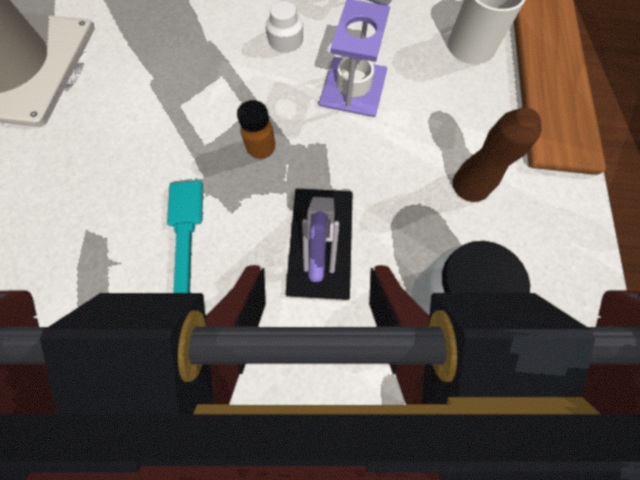

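The wrist view shows the lilac blade edge-on at about (317,247), inside the sleeve and between the open fingers, which are at (250,290) and (385,290). The base is at (320,245). Next I measure the blade's centre line and direction from here.

Run:
```python
from h import *
from workcell import get_obs
a=axis(-82.7); R=Ro.from_rotvec(get_obs()["orientation"]).as_matrix(); p0=get_obs()["ee_pos"]
im,P,K,T=load("w1"); h=cv2.cvtColor(im,cv2.COLOR_RGB2HSV)
m=(h[...,0]>115)&(h[...,0]<148)&(h[...,1]>45); m[:180]=0; m[:,:280]=0; m[:,360:]=0
v,u=np.nonzero(m); print("box",u.min(),u.max(),v.min(),v.max())
for r in range(v.min(),v.max()+1,6):
    c=u[v==r]; q=P[r,c]; q=q[np.isfinite(q[:,0])]; t=(q-p0)@R
    print(r,c.min(),c.max(),q.mean(0).round(1),"tool y",t[:,1].min().round(1),t[:,1].max().round(1),"z",t[:,2].mean().round(1),"x",t[:,0].mean().round(1))
# drainer base yaw
g=(im.max(-1)<60)&(np.abs(P[...,2]-8)<6); g[:150]=0; g[300:]=0
q=P[g][:,:2]; print("base",cv2.minAreaRect(q.astype(np.float32)))
# other clouds in tool frame of desired axis
for n in("scene1","scene0","side0"):
    im,P,K,T=load(n); h=cv2.cvtColor(im,cv2.COLOR_RGB2HSV)
    b=(h[...,0]>115)&(h[...,0]<148)&(h[...,1]>45)&(np.abs(P[...,0]-555)<60)&(np.abs(P[...,1]+290)<60)&(P[...,2]>110)
    if b.sum()<30: print(n,"hidden"); continue
    t=(P[b]-p0)@R; print(n,b.sum(),"median",np.median(t,0).round(1),np.percentile(t,2,axis=0).round(1),np.percentile(t,98,axis=0).round(1))
```

```text
box 280 359 190 464
190 299 303 [ 507.2 -168.7    9.5] tool y -26.4 -21.0 z 307.1 x 15.7
196 306 339 [ 537.8 -173.9    9.2] tool y -16.8 27.9 z 302.0 x 8.1
202 295 346 [ 535.6 -183.3    9.3] tool y -31.5 37.0 z 296.8 x 0.7
208 300 342 [ 527.4 -193.1    8.8] tool y -24.7 31.4 z 292.2 x -6.7
214 314 340 [ 545.8 -257.8  133.1] tool y -5.6 28.6 z 152.3 x 10.1
220 294 326 [ 543.3 -275.1  157.3] tool y -32.2 5.9 z 122.8 x 10.2
226 311 326 [ 547.  -291.1  183.1] tool y -8.0 5.3 z 92.3 x 11.6
232 301 325 [ 545.1 -292.4  173.5] tool y -22.8 4.3 z 99.6 x 5.2
238 310 325 [ 547.7 -302.   186.3] tool y -6.9 4.4 z 83.4 x 4.4
244 309 329 [ 547.9 -293.1  148.9] tool y -12.3 13.4 z 119.1 x -9.8
250 291 327 [ 546.1 -298.   146.6] tool y -35.1 10.7 z 118.3 x -14.8
256 291 326 [ 543.4 -298.4  130.3] tool y -34.9 9.4 z 131.6 x -24.3
262 309 343 [ 550.8 -308.9  149.1] tool y -7.7 30.6 z 109.7 x -22.7
268 295 346 [ 549.8 -311.7  140.6] tool y -29.4 34.1 z 115.2 x -29.9
274 298 346 [ 549.6 -312.8  124.5] tool y -25.6 33.8 z 127.8 x -39.9
280 297 322 [ 543.7 -314.5  106.1] tool y -26.6 4.1 z 142.3 x -51.2
286 314 319 [ 545.8 -297.6    9.1] tool y -5.7 0.4 z 231.2 x -93.3
292 289 319 [ 534.9 -306.4    8.6] tool y -36.2 0.4 z 227.5 x -99.6Traceback (most recent call last):
  File "<stdin>", line 9, in <module>
    return umr_minimum(a, axis, None, out, keepdims, initial, where)
ValueError: zero-size array to reduction operation minimum which has no identity
```

Run:
```python
from h import *
from workcell import get_obs
R=Ro.from_rotvec(get_obs()["orientation"]).as_matrix(); p0=get_obs()["ee_pos"]
for n in("w1","scene1","scene0","side0"):
    im,P,K,T=load(n); h=cv2.cvtColor(im,cv2.COLOR_RGB2HSV)
    b=(h[...,0]>115)&(h[...,0]<148)&(h[...,1]>70)&(h[...,2]>60)&(np.abs(P[...,0]-555)<60)&(np.abs(P[...,1]+290)<60)&(P[...,2]>115)
    if b.sum()<30: print(n,"hidden"); continue
    t=(P[b]-p0)@R; print(n,b.sum(),"tool xyz median",np.median(t,0).round(1),np.percentile(t,3,axis=0).round(1),np.percentile(t,97,axis=0).round(1))
    if n=="w1":
        v,u=np.nonzero(b); e=(t[:,2]<np.percentile(t[:,2],10)+12); print(" end face tool",np.percentile(t[e],3,axis=0).round(1),np.percentile(t[e],97,axis=0).round(1),e.sum())
        # y vs x on end face: yaw
        print(" yaw deg",np.degrees(np.polyfit(t[e,0],t[e,1],1)[0]))
    else:
        A=np.c_[t[:,0],t[:,2],np.ones(len(t))]; print(" y slope over x,z (deg)",np.degrees(np.linalg.lstsq(A,t[:,1],rcond=None)[0][:2]).round(1))
im,P,K,T=load("w1")
g=(im.max(-1)<60)&(np.abs(P[...,2]-8)<5); g[:150]=0; g[300:]=0;g[:,:270]=0;g[:,370:]=0
g=cv2.morphologyEx(g.astype(np.uint8),cv2.MORPH_OPEN,np.ones((3,3)))>0
print("base",cv2.minAreaRect(P[g][:,:2].astype(np.float32)))
```

```text
w1 1019 tool xyz median [-3.  -1.6 83.3] [-27.2  -6.9  81.3] [ 14.6   4.4 127.2]
 end face tool [-27.5  -7.   81.3] [13.7  3.7 87.7] 890
 yaw deg 2.4219558053530554
scene1 243 tool xyz median [  3.1   4.4 114. ] [-24.1  -2.6  83.6] [ 14.5   7.  150.7]
 y slope over x,z (deg) [-3.6  1.6]
scene0 243 tool xyz median [  3.3   4.1 113.1] [-24.1  -2.9  83.8] [ 15.5   7.5 150.6]
 y slope over x,z (deg) [-3.3  1.8]
side0 124 tool xyz median [-8.7 -3.5 84.7] [-26.8  -7.6  82.1] [12.2  1.6 88.7]
 y slope over x,z (deg) [ 1.9 -3.8]
base ((542.5003662109375, -236.9428253173828), (77.01954650878906, 147.5605926513672), 4.125837802886963)
```

Run:
```python
from h import *
for n,c in(("w1",[(295,190),(352,191),(350,298),(287,296)]),("side0",[(379.5,316.5),(357,339),(417,382.5),(439.2,357)])):
    _,_,K,T=load(n); q=[]
    for u,v in c:
        r=T[:3,:3]@[(u-K[0,2])/K[0,0],(v-K[1,2])/K[1,1],1]; q.append((T[:3,3]+r*(8-T[2,3])/r[2])[:2])
    q=np.array(q); print(n,q.round(1).tolist(),"centre",q.mean(0).round(1))
    for i in range(4):
        e=q[(i+1)%4]-q[i]; print(np.linalg.norm(e).round(1),np.degrees(np.arctan2(e[1],e[0])).round(1))
```

```text
w1 [[499.3, -168.9], [576.8, -160.5], [587.9, -306.8], [511.8, -314.2]] centre [ 544.  -237.6]
77.9 6.2
146.7 -85.6
76.5 -174.4
145.8 94.9
side0 [[574.2, -163.9], [498.5, -169.4], [507.3, -314.6], [583.5, -310.0]] centre [ 540.9 -239.5]
75.9 -175.8
145.4 -86.6
76.4 3.5
146.4 93.6
```

Run:
```python
from h import *
from workcell import get_obs
o=get_obs(); R0=Ro.from_rotvec(o["orientation"]).as_matrix(); E=o["ee_pos"]+R0@[-6.5,-1.5,83]
a=axis(-85.6); y=np.radians(4.4); R=frame(a,[np.cos(y),np.sin(y),0])
print("end",E,"blade mid",E-32*a); np.savez("g.npz",E=E,a=a,R=R)
plan(R,E-51*a+60*a); plan(R,E-51*a)
```

```text
end [ 548.66940091 -311.17661781  180.31277025] blade mid [ 547.26126565 -292.87626694  154.09990483]
t 2.37 pos [ 555.6 -352.9  252. ] F [-0.1  0.9  0.8] w 53.0 shift old axes [-6.5 -1.8 74. ] | turn deg [-1.74  0.02  2.54] | shift new axes [-6.6 -3.7 73.9]
t 2.37 pos [ 555.6 -352.9  252. ] F [-0.1  0.9  0.8] w 53.0 shift old axes [-6.50e+00  1.00e-01  1.34e+02] | turn deg [-1.74  0.02  2.54] | shift new axes [ -6.6  -3.7 133.9]
```

```bash
python3 -m creep '{"delta_pos":[[0,0,0],[-0.0065,-0.0035,0.02],[0,0,0.02],[0,0,0.02],[0,0,0],[0,0,0]],"twist":[[-1.7,0,2.5],[0,0,0],[0,0,0],[0,0,0],[0,0,0],[0,0,0]]}' 0.5
python3 - <<'E'
from h import *
from workcell import *
z=np.load("g.npz"); 
ps=[];ws=[]
for i in range(4):
    c=camera_params("wrist"); im,d=get_image("wrist"); ps.append(get_obs()["ee_pos"]); ws.append(get_obs()["orientation"])
print(np.std(ps,0)); p0=np.mean(ps,0); R0=Ro.from_rotvec(np.mean(ws,0)).as_matrix()
np.savez("pics/w2.npz",im=im,d=d,K=c["camera_matrix"],T=c["extrinsics"]); cv2.imwrite("pics/w2.png",im[...,::-1])
plan(z["R"],z["E"]-51*z["a"])
im,P,K,T=load("w2"); h=cv2.cvtColor(im,cv2.COLOR_RGB2HSV)
b=(h[...,0]>115)&(h[...,0]<148)&(h[...,1]>70)&(h[...,2]>60)&(np.abs(P[...,0]-555)<60)&(np.abs(P[...,1]+290)<60)&(P[...,2]>115)
t=(P[b]-p0)@R0; print(b.sum(),np.median(t,0).round(1),np.percentile(t,3,axis=0).round(1),np.percentile(t,97,axis=0).round(1))
e=t[:,2]<np.percentile(t[:,2],10)+8; print(np.percentile(t[e],3,axis=0).round(1),np.percentile(t[e],97,axis=0).round(1),"yaw",np.degrees(np.polyfit(t[e,0],t[e,1],1)[0]))
E
```

```text
t: 2.87
ee_pos: [549.6, -324.2, 199.3]
orientation: [-1.79, -1.935, -0.564]
ft_force: [0.1, 0.2, 0.4]
width: 44.1
grasp_force: 0.0
[0.08903917 0.30191302 0.11986102]
t 3.07 pos [ 550.3 -325.9  200.1] F [-0.2 -0.3 -1. ] w 43.9 shift old axes [ 0.9 -0.5 75.7] | turn deg [0.07 0.08 0.05] | shift new axes [ 0.8 -0.5 75.7]
1654 [ 4.9 -0.8 25. ] [-19.9  -6.1  23. ] [21.6  4.5 68.8]
[-20.1  -6.1  23. ] [20.4  4.6 28.6] yaw -0.08350233390263788
```

View pics/w2.png

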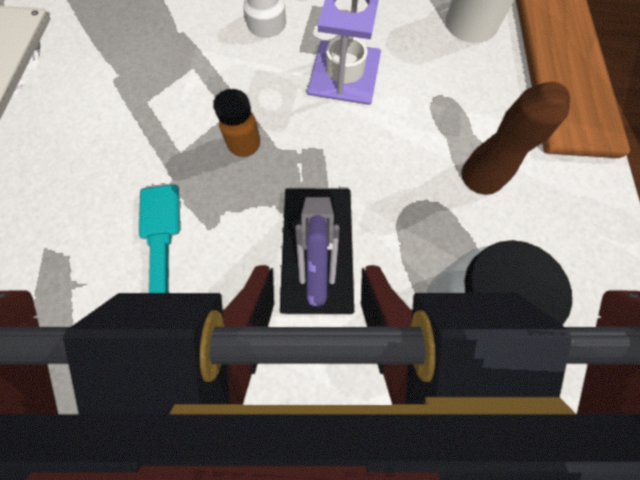

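The wrist view shows the blade edge-on at (317,260), parallel to the fingers and centred between them to within 1 mm. I advance 73 mm and close.

```bash
python3 -m creep '{"delta_pos":[[0,-0.0007,0.018],[0,0,0.02],[0,0,0.02],[0,0,0.015],[0,0,0],[0,0,0]],"twist":[[0,0,0],[0,0,0],[0,0,0],[0,0,0],[0,0,0],[0,0,0]]}' 0.5 && python3 -m creep '{"delta_pos":[[0,0,0],[0,0,0],[0,0,0],[0,0,0],[0,0,0],[0,0,0],[0,0,0]],"twist":[[0,0,0],[0,0,0],[0,0,0],[0,0,0],[0,0,0],[0,0,0],[0,0,0]]}' 0
```

```text
t: 3.57
ee_pos: [545.8, -283.5, 139.2]
orientation: [-1.791, -1.934, -0.565]
ft_force: [0.7, -0.3, 0.1]
width: 44.3
grasp_force: 0.0
t: 4.15
ee_pos: [545.7, -283.5, 139.1]
orientation: [-1.791, -1.934, -0.565]
ft_force: [0.6, -1.1, 1.9]
width: 12.1
grasp_force: 30.0
```

Gripped, with a width of 12.1 mm and low forces. I draw it slowly along the tool's -z.

```bash
python3 -m creep '{"delta_pos":[[0,0,-0.004],[0,0,-0.006],[0,0,-0.008],[0,0,-0.008],[0,0,-0.008],[0,0,-0.008],[0,0,0]],"twist":[[0,0,0],[0,0,0],[0,0,0],[0,0,0],[0,0,0],[0,0,0],[0,0,0]]}'
```

```text
t: 4.73
ee_pos: [548.0, -308.5, 175.0]
orientation: [-1.792, -1.935, -0.566]
ft_force: [0.7, -0.9, 0.0]
width: 12.1
grasp_force: 30.0
```

```bash
python3 -m creep '{"delta_pos":[[0,0,-0.008],[0,0,-0.01],[0,0,-0.01],[0,0,-0.01],[0,0,-0.01],[0,0,-0.01],[0,0,-0.01],[0,0,-0.01],[0,0,-0.01],[0,0,-0.01],[0,0,-0.01],[0,0,0],[0,0,0]],"twist":[[0,0,0],[0,0,0],[0,0,0],[0,0,0],[0,0,0],[0,0,0],[0,0,0],[0,0,0],[0,0,0],[0,0,0],[0,0,0],[0,0,0],[0,0,0]]}'
python3 - <<'E'
from h import *
R=np.array([[0,1,0],[1,0,0],[0,0,-1.]])@np.eye(3)
y=np.radians(4.4); R=frame([0,0,1],[np.cos(y),np.sin(y),0])
plan(R,[561.3,26.3,300])
E
```

```text
t: 5.82
ee_pos: [552.4, -369.5, 261.9]
orientation: [-1.792, -1.934, -0.565]
ft_force: [0.7, 0.3, -1.6]
width: 11.9
grasp_force: 30.0
t 5.82 pos [ 552.4 -369.5  261.9] F [ 0.7  0.3 -1.6] w 11.9 shift old axes [344.5  39.2 194.8] | turn deg [ 1.000e-02 -3.501e+01 -1.000e-02] | shift new axes [394.   39.3 -38.1]
```

```bash
python3 -m creep '{"delta_pos":[[0,0,-0.006],[0,0,-0.006],[0,0,-0.006],[0,0,-0.006],[0,0,-0.006],[0,0,-0.006],[0,0,-0.006],[0,0,-0.006],[0,0,0],[0,0,0]],"twist":[[0,-2.5,0],[0,-4.5,0],[0,-5,0],[0,-5,0],[0,-5,0],[0,-5,0],[0,-5,0],[0,-3,0],[0,0,0],[0,0,0]]}'
python3 - <<'E'
from h import *
from workcell import *
y=np.radians(4.4); R=frame([0,0,1],[np.cos(y),np.sin(y),0])
plan(R,[561.3,26.3,300])
c=camera_params("side"); im,d=get_image("side"); np.savez("pics/side2.npz",im=im,d=d,K=c["camera_matrix"],T=c["extrinsics"])
cv2.imwrite("pics/side2.png",im[...,::-1])
E
```

```text
t: 6.65
ee_pos: [553.7, -384.1, 306.7]
orientation: [-2.132, -2.307, -0.001]
ft_force: [-0.6, -0.2, -1.3]
width: 12.2
grasp_force: 30.0
t 6.65 pos [ 553.7 -384.1  306.7] F [-0.6 -0.2 -1.3] w 12.2 shift old axes [408.5  39.9   7.1] | turn deg [ 0.02 -0.05  0.11] | shift new axes [408.6  39.    6.7]
```

View pics/side2.png

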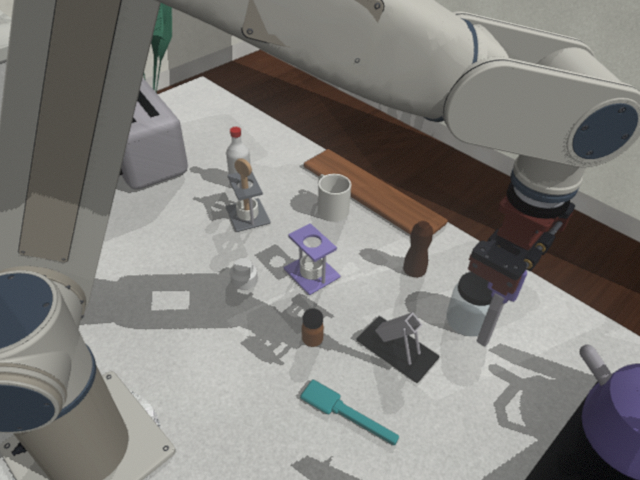

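The side view shows the scraper clear of the sleeve and held upright by the blade, with the handle tip at (486,345). I carry it level to the ring.

```bash
python3 -m creep '{"delta_pos":[[0.01,0,0],[0.02,0.002,0],[0.026,0.003,0],[0.026,0.003,0],[0.026,0.003,0],[0.026,0.003,0],[0.026,0.003,0],[0.026,0.003,0],[0.026,0.003,0],[0.026,0.003,0],[0.026,0.003,0],[0.026,0.003,0],[0.026,0.003,0],[0.026,0.002,0],[0.026,0.002,0],[0.02,0,0],[0.015,0,0],[0.006,0,0],[0,0,0],[0,0,0]],"twist":[[0,0,0],[0,0,0],[0,0,0],[0,0,0],[0,0,0],[0,0,0],[0,0,0],[0,0,0],[0,0,0],[0,0,0],[0,0,0],[0,0,0],[0,0,0],[0,0,0],[0,0,0],[0,0,0],[0,0,0],[0,0,0],[0,0,0],[0,0,0]]}'
python3 - <<'E'
from h import *
from workcell import *
y=np.radians(4.4); R=frame([0,0,1],[np.cos(y),np.sin(y),0])
plan(R,[561.3,26.3,300])
o=[]
for n in("side","scene"):
    c=camera_params(n); im,d=get_image(n); np.savez(f"pics/{n}3.npz",im=im,d=d,K=c["camera_matrix"],T=c["extrinsics"])
    K,T=c["camera_matrix"],c["extrinsics"]; q=K@np.linalg.inv(T)[:3]@np.array([561,26,150,1]); u,v=(q[:2]/q[2]).astype(int); print(n,u-50,v-75)
    o.append(cv2.resize(im[v-75:v+75,u-50:u+50],None,fx=4,fy=4,interpolation=cv2.INTER_CUBIC))
cv2.imwrite("pics/c3.png",np.hstack(o)[...,::-1])
E
```

```text
t: 8.37
ee_pos: [560.8, 25.2, 305.7]
orientation: [-2.133, -2.304, 0.001]
ft_force: [-0.8, 0.1, -0.8]
width: 12.2
grasp_force: 30.0
t 8.37 pos [560.8  25.2 305.7] F [-0.8  0.1 -0.8] w 12.2 shift old axes [1.1 0.6 5.7] | turn deg [-0.08 -0.04  0.01] | shift new axes [1.1 0.5 5.7]
side 262 149
scene 274 160
```

View pics/c3.png

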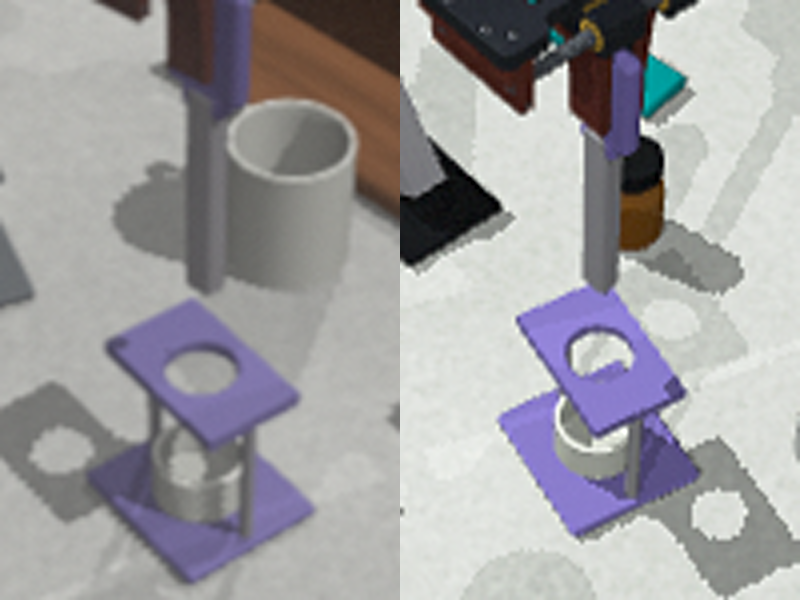

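The crop shows the handle tip at about (206,280) on the left (side) and (201,281) on the right (scene), over the ring hole at (201,369) and (200,355). I triangulate both.

Run:
```python
from h import *
s=lambda x,y:(262+x/4,149+y/4); c=lambda x,y:(274+x/4,160+y/4)
t=tri(c(201,281),s(206,280),"scene3","side3"); r=tri(c(200,355),s(201,369),"scene3","side3"); n=tri(c(200,140),s(206,95),"scene3","side3")
print("tip",t,"ring",r,"d",r-t,"neck",n)
y=np.radians(4.4); R=frame([0,0,1],[np.cos(y),np.sin(y),0]); print("tool shift",R.T@(r-t))
```

```text
tip [561.10663703  23.88997394 167.93005305] ring [561.82369012  26.81950214 101.21277164] d [  0.71705309   2.9295282  -66.71728141] neck [562.31036265  24.35132387 285.84392555]
tool shift [ 2.86588254  0.93969031 66.71728141]
```

The tip needs +2.9 mm in x and +0.9 mm in y, and its measured height fits the grasp (the ring comes out at 101 mm against 104 mm). I correct that and lower it through the ring.

```bash
python3 -m creep '{"delta_pos":[[0.0025,0.0009,0],[0,0,0.008],[0,0,0.012],[0,0,0.012],[0,0,0.012],[0,0,0.012],[0,0,0.012],[0,0,0.012],[0,0,0.012],[0,0,0.012],[0,0,0.012],[0,0,0.008],[0,0,0],[0,0,0]],"twist":[[0,0,0],[0,0,0],[0,0,0],[0,0,0],[0,0,0],[0,0,0],[0,0,0],[0,0,0],[0,0,0],[0,0,0],[0,0,0],[0,0,0],[0,0,0],[0,0,0]]}'
python3 - <<'E'
from h import *
from workcell import *
o=[]
for n in("side","scene"):
    c=camera_params(n); im,d=get_image(n); K,T=c["camera_matrix"],c["extrinsics"]; q=K@np.linalg.inv(T)[:3]@np.array([561,26,100,1]); u,v=(q[:2]/q[2]).astype(int)
    o.append(cv2.resize(im[v-60:v+60,u-50:u+50],None,fx=4,fy=4,interpolation=cv2.INTER_CUBIC))
cv2.imwrite("pics/c4.png",np.hstack(o)[...,::-1])
p=np.mean([get_obs()["ee_pos"]],0); print(p)
E
```

```text
t: 9.63
ee_pos: [561.4, 28.2, 181.7]
orientation: [-2.133, -2.304, 0.001]
ft_force: [-0.4, -0.2, -0.7]
width: 11.8
grasp_force: 30.0
[562.1142752   28.25144268 182.68837365]
```

View pics/c4.png

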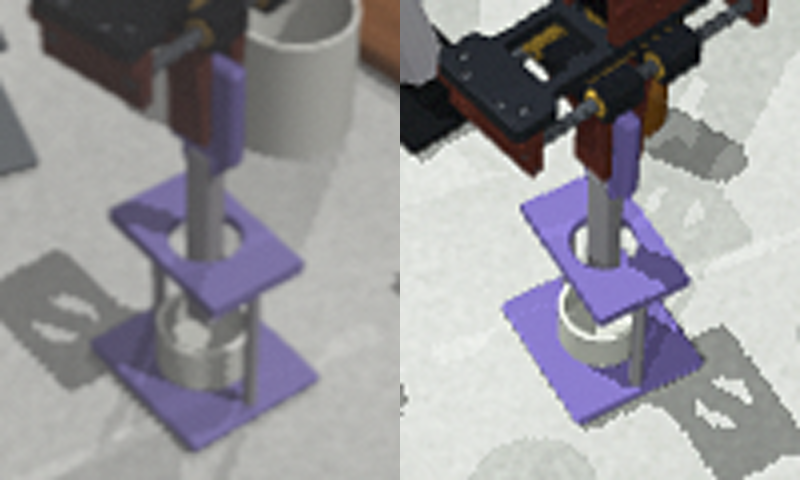

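The handle passes through the middle of the ring hole, at (205,240) on the left and (603,240) on the right, with clearance all round. I lower it slowly to near the cup floor, watching the force.

```bash
python3 -m creep '{"delta_pos":[[0,0,0.005],[0,0,0.006],[0,0,0.006],[0,0,0.005],[0,0,0],[0,0,0]],"twist":[[0,0,0],[0,0,0],[0,0,0],[0,0,0],[0,0,0],[0,0,0]]}'; for i in 1; do python3 -m creep '{"delta_pos":[[0,0,0.002],[0,0,0.002],[0,0,0],[0,0,0]],"twist":[[0,0,0],[0,0,0],[0,0,0],[0,0,0]]}'; done
```

```text
t: 10.23
ee_pos: [561.2, 28.2, 159.6]
orientation: [-2.133, -2.304, 0.001]
ft_force: [0.6, -0.0, -1.9]
width: 12.1
grasp_force: 30.0
t: 10.57
ee_pos: [561.5, 28.2, 156.1]
orientation: [-2.134, -2.304, -0.0]
ft_force: [0.4, 0.0, -0.8]
width: 11.8
grasp_force: 30.0
```

```bash
python3 -m creep '{"delta_pos":[[0,0,0.001],[0,0,0.001],[0,0,0]],"twist":[[0,0,0],[0,0,0],[0,0,0]]}'; python3 -m creep '{"delta_pos":[[0,0,0.001],[0,0,0]],"twist":[[0,0,0],[0,0,0]]}'
```

```text
t: 10.82
ee_pos: [561.5, 28.3, 154.0]
orientation: [-2.134, -2.304, -0.0]
ft_force: [0.2, 0.9, -1.4]
width: 12.2
grasp_force: 30.0
t: 10.98
ee_pos: [561.7, 28.3, 153.3]
orientation: [-2.134, -2.305, -0.001]
ft_force: [0.5, -0.1, -0.9]
width: 11.8
grasp_force: 30.0
```

```bash
python3 -m creep '{"delta_pos":[[0,0,0.001],[0,0,0]],"twist":[[0,0,0],[0,0,0]]}'; python3 -m creep '{"delta_pos":[[0,0,0.001],[0,0,0]],"twist":[[0,0,0],[0,0,0]]}'
```

```text
t: 11.15
ee_pos: [561.8, 28.3, 153.2]
orientation: [-2.134, -2.305, -0.001]
ft_force: [-2.8, -0.1, 9.5]
width: 11.9
grasp_force: 30.0
t: 11.32
ee_pos: [561.9, 28.3, 153.2]
orientation: [-2.134, -2.305, -0.001]
ft_force: [-4.9, -0.1, 18.4]
width: 11.7
grasp_force: 30.0
```

The handle touches the cup floor at TCP 153.2, as predicted. I back off 2 mm of command and open wide.

```bash
python3 -m creep '{"delta_pos":[[0,0,-0.001],[0,0,-0.001],[0,0,0],[0,0,0]],"twist":[[0,0,0],[0,0,0],[0,0,0],[0,0,0]]}'; python3 -m creep '{"delta_pos":[[0,0,0],[0,0,0],[0,0,0],[0,0,0],[0,0,0],[0,0,0],[0,0,0],[0,0,0],[0,0,0]],"twist":[[0,0,0],[0,0,0],[0,0,0],[0,0,0],[0,0,0],[0,0,0],[0,0,0],[0,0,0],[0,0,0]]}' 0.6
python3 - <<'E'
from h import *
from workcell import *
o=[]
for n in("side","scene"):
    c=camera_params(n); im,d=get_image(n); K,T=c["camera_matrix"],c["extrinsics"]; q=K@np.linalg.inv(T)[:3]@np.array([561,26,120,1]); u,v=(q[:2]/q[2]).astype(int)
    o.append(cv2.resize(im[v-60:v+60,u-50:u+50],None,fx=4,fy=4,interpolation=cv2.INTER_CUBIC))
cv2.imwrite("pics/c5.png",np.hstack(o)[...,::-1])
E
```

```text
t: 11.65
ee_pos: [561.7, 28.3, 153.3]
orientation: [-2.134, -2.305, -0.001]
ft_force: [-0.4, -0.3, 3.3]
width: 11.9
grasp_force: 30.0
t: 12.4
ee_pos: [561.6, 28.2, 153.1]
orientation: [-2.134, -2.305, -0.0]
ft_force: [0.0, -0.5, 0.0]
width: 52.7
grasp_force: 0.0
```

View pics/c5.png

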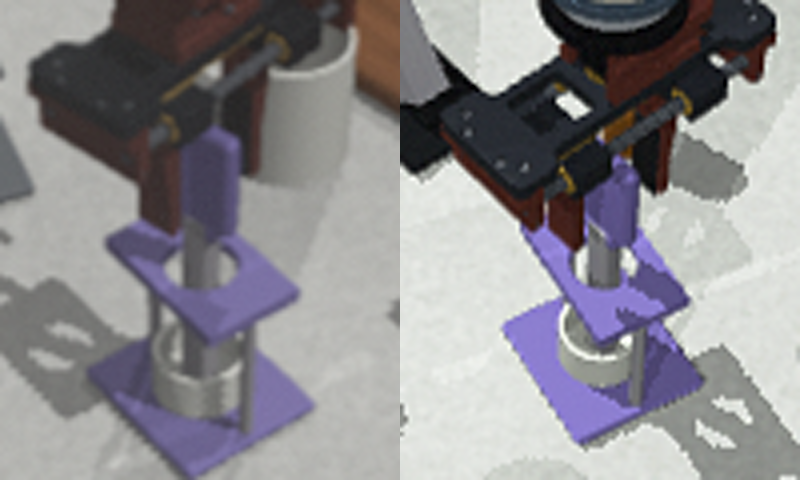

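The scraper stands upright in the cup and ring, with its blade at (210,180) on the left and (615,205) on the right, and the fingers are clear of it. I withdraw straight up.

```bash
python3 -m creep '{"delta_pos":[[0,0,-0.003],[0,0,-0.006],[0,0,-0.01],[0,0,-0.01],[0,0,-0.015],[0,0,-0.015],[0,0,-0.02],[0,0,-0.02],[0,0,-0.02],[0,0,-0.02],[0,0,-0.015],[0,0,0],[0,0,0],[0,0,0],[0,0,0],[0,0,0],[0,0,0]],"twist":[[0,0,0],[0,0,0],[0,0,0],[0,0,0],[0,0,0],[0,0,0],[0,0,0],[0,0,0],[0,0,0],[0,0,0],[0,0,0],[0,0,0],[0,0,0],[0,0,0],[0,0,0],[0,0,0],[0,0,0]]}'
python3 - <<'E'
from workcell import *
import cv2
im,d=get_image("side"); cv2.imwrite("pics/s6.png",im[...,::-1])
E
```

```text
t: 13.92
ee_pos: [561.3, 28.1, 306.2]
orientation: [-2.133, -2.304, 0.002]
ft_force: [-0.4, -0.3, 0.3]
width: 52.5
grasp_force: 0.0
```

View pics/s6.png

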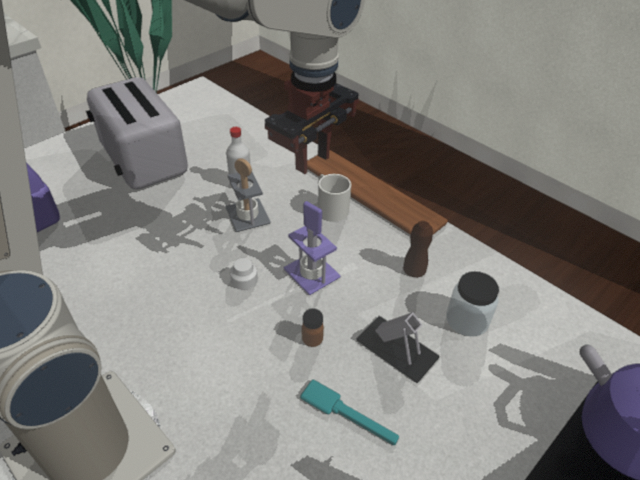

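The scraper stands in the lilac holder at (313,240), the gripper is clear above it, and everything else is where it was.

```bash
python3 -c "from workcell import *; print(close_job())"
```

```text
the job is handed in; nothing more can be done
None
```

The lilac scraper now stands handle-down through the ring in the white cup of the lilac holder; it was lowered until it touched the floor and then released, nothing else on the worktop was moved, and the job was handed in at about 14 s.

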